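# Load the inspection box and shut its cover

## Robot

A 6-joint arm with a two-finger parallel gripper is mounted at the origin on a cart in front of the work surface, level with it; the furniture and walls round the work are solid. World frame = base frame: x ahead of the robot, y to its left, z up, the work surface at z = 0. Lengths are in m, angles in rad, forces in N, time in s.
With the tool pointing down it reaches from about 0.35 to 0.85 m from the base axis. Payload 8.1 kg.
Tool frame: the origin (TCP) lies at the very end of the fingers, on their centre line; the grasp point (between the pads) lies 19 mm behind it; z points along the fingers, y is the line along which they close (so a half turn about z gives the same grasp; the last joint's range is limited). The gripper opens to 85 mm and grips with 20 to 120 N. Pads are 22 mm wide; open, the fingers measure 114 mm over their backs; the gripper's body (76 mm by 85 mm) begins 54 mm behind the grasp point. The pads swing forward as they close: fully open they stand 13 mm farther back than shut.
Start: joints at [1.177, 0.13, 1.488, -0, 1.523, -0.085], TCP at [0.182, 0.572, 0.231] pointing down, gripper open.
Joint ranges: [-2.96, 2.96], [-0.89, 2.26], [0.02, 2.5], [-1.34, 4.48], [0, 2.73], [-2.66, 2.66]. Speed limits (rad/s): [2.39, 2.39, 2.79, 3.14, 3.14, 3.14].

## Interface

Orientations are given as a rotation vector (axis times angle).
In Python, from rig import r gives the robot as it stands.
- The arm moves only by the tool arm_command, never from a script. Its argument "commands" is a list of rows, each an object with "xyz": the shift along the tool's x, y, z in m, a list of three; "rot": the turn, a rotation vector about the tool's x, y, z in rad, a list of three. A call has 1 to 8 rows; each row is the pose to reach, as a shift and turn from the pose commanded when the call began, along the tool's axes at that moment; what a row does not reach only later rows make up. A row lasts 1/12 s, in which the tool goes at most 41.7 mm and 7.16 degrees, less where a joint would pass 70% of its speed; a pose out of reach is approached as far as the arm can. A call with a gripper value outside its range is refused whole. "hand" is the opening, from 0 (shut) to 1 (fully open), set as the call begins (left out, the last holds). The fingers move at their own pace and stop on an object; the grip force is fixed at half the most. Time passes only in rows, so rows that repeat a pose let the fingers close. It gives the time, the measured TCP pose, the force, the opening and the grip force at its end, in the units of the state.
- r.observe(): the state, without advancing time (a new reading comes with each control period).
- r.camera(name): name is "scene" or "top" or "wrist"; returns a dict with "pixels" (400x640x3 uint8, red, green, blue), "fx", "fy", "cx", "cy" (pixels), "R" (3x3) and "t" (3): a world point X has camera coordinates R X + t; the wrist camera has in their place "mount" (4x4, takes a point from camera to tool coordinates, whose origin is the TCP and whose axes are the flange's). Camera axes: x right, y down, z forward; pixel columns grow to the right and rows downward; lengths in m; the calibration is good to about 2 mm. A picture is of the moment at which its call begins: read the wrist's pose just before it. There is no depth.
- r.close_job(): hands the job in; it is judged then, once.
Trained networks look in a picture, given as the dict that the camera call returned (one of the last four; its "shot" number tells which), for a name from the list of things; names that differ only in an ending like _2 or _b are one class to them, and where a whole thing is asked for, a point or a joint stands for the part that bears it (a point fixed in the world has none). Each returns a list of dicts, best first, with "p" (0 to 1); they miss things now and then, are a little off and sometimes report something else, mostly with a low value. They report only what shows in the picture. A call takes as long as a camera call.
- r.cut_out(label, picture): "pixels" (400x640 bool, what is visible of it) and "position" ([row, column] in pixels, amid what is visible of it).
The state is a dict: "time": time; "joint_positions": joint angles; "qd": joint speeds; "effort": joint torques, N m; "tool_pos": TCP position; "tcp_rot": TCP orientation; "contact_force": force on the tool from outside, world axes, zero at the start; "torque": the same for the moment, N m; "grip_width": finger opening in m; "grasp_force": force on a finger pad.
Only numpy, scipy, OpenCV 4.12 (cv2) and the standard library are available. Lean on these libraries where they do the work, as an engineer would, in place of code of your own. Each camera call takes 0.05 s, during which the arm holds its last target. There are 200 camera calls.

## Task

With the fingertips alone, push the blue-fronted carrier with the white housing on it all the way home into the inspection box, and after that push the yellow cover fully shut. Grasp and lift nothing, do not touch the white housing (it must stay seated in its nest on the carrier), leave the oil bottle, the tape roll and the black housing where they stand, and finish with the hand clear.

Things in the scene. Friction and masses are not known exactly. Their poses are not given: they have to be found in the camera images.
- inspection_box: Fixed grey box. Origin: on the bench under its middle; +x from its open front into it (away from the robot, within 17 deg), +y left, z up. Base plate x -130 to +104, y +-75, z 0 to 10 mm. Side walls y +-60 to +-69, x -30 to +99, far wall x 90 to 99, tops z = 60 mm; front and top open. Two guide rails in front, x -130 to -24, y +-60 to +-69, tops z = 20 mm.
- carrier: Loose white sled, 0.25 to 0.5 kg, 115 (x) x 114 x 10 mm, on the base plate between the rails, 3 mm play each side. Origin: centre of its underside, at z = 10 mm; axes as the box's. Slides along box x with light friction (a few N). Its origin starts at box x = -60 to -35 mm; home is x = +27.5 mm, where its front plate stops against the side walls' ends (inner face at box x = -30 mm).
- carrier_push (a point): Middle of the black rubber push pad (40 mm wide, 20 high, 2 thick) on the outer face of the carrier's blue front plate, 40 mm above the bench, 67 mm in front of the carrier's origin. The blue plate is 8 mm thick, 134 mm wide, and reaches from 24 to 58 mm above the bench. When home, the pad's face is at box x = -40 mm.
- white_housing: Loose white moulded shell, 40 x 63 x 16 mm, lying flat in a nest of 6 mm high black strips on the carrier, 63 mm side along y. Origin: centre of its underside, 10 mm above the carrier's origin. Not to be touched.
- cover (a joint): Angle of the yellow cover (rad): 0 shut, on the wall tops; grows as it opens up and away from the robot; stop at 1.45, starts at 1.0 to 1.3. Stiff hinge (0.22 N m, 2 to 3 N at the pad): it stays where it is left. Plate 134 mm from hinge to free edge, 138 wide, 5 thick. To shut it, push its outer (far, upper) side toward the robot and down.
- cover_hinge (a point): Middle of the cover's hinge line, at box (98, 0, 61) mm; the hinge runs along the box's y. The shut cover reaches from here toward the box's -x; its underside lies in the plane of the hinge line.
- cover_pad (a point): Middle of the outer face of the black rubber pad (22 x 50 mm) on the cover's outer side near its free edge, 112 mm from the hinge line, 8 mm above the cover's underside.
- oil_bottle: Cream oil bottle with a red spout, 44 mm across, 143 mm tall, loose, standing left of the box. Origin: centre of its underside. Leave alone.
- tape_roll: Roll of beige tape, 66 mm across, 19 mm high, lying loose right of the box. Origin: centre of its underside. Leave alone.
- black_housing: Black moulded shell, 40 x 63 x 16 mm, lying loose left of the guide rails. Origin: centre of its underside. Leave alone.

How it is judged:
On the way, in this order (a step that is already met when the one before it is completed fails the run):
1. the carrier is home while the cover still stands open (x of carrier in the frame of inspection_box above 0.0245 m and z of carrier in the frame of inspection_box below 0.014 m and value of joint cover above 0.5 rad), for 0.2 s.
2. the cover is shut (value of joint cover below 0.03 rad), for 0.2 s.
At the end, for the whole second after the job is handed in: The carrier is home and at rest (within 3 mm of its stop, flat on the base plate), the cover is shut (under 0.03 rad, a gap of 4 mm at its free edge), the white housing lies flat in its nest on the carrier, and the oil bottle, tape roll and black housing are within 20 mm of where they stood (x of carrier in the frame of inspection_box above 0.0245 m and z of carrier in the frame of inspection_box below 0.014 m and distance between white_housing and carrier below 0.022 m and angle between white_housing's own z axis and vertical below 0.2 rad and value of joint cover below 0.03 rad and linear speed of carrier below 0.01 m/s and distance of each of oil_bottle, tape_roll, black_housing from where it was at the start of the episode below 0.02 m); the robot touches nothing.
It fails at once if the carrier is lifted or tipped (height (world z) of carrier above 0.02 m or angle between carrier's own z axis and vertical above 0.15 rad).
It fails at once if the white housing leaves its nest (distance between white_housing and carrier above 0.025 m or angle between white_housing's own z axis and vertical above 0.3 rad).
It fails at once if the robot touches the white housing (contact force between any of the fingers, the arm and white_housing above 0.5 N).
It fails at once if the oil bottle, tape roll or black housing is shifted more than 20 mm, lifted or knocked over (distance of any of oil_bottle, tape_roll, black_housing from where it was at the start of the episode above 0.02 m or angle between oil_bottle's own z axis and vertical above 0.5 rad).
It also fails if it takes over 48 s, if anything falls off the work surface, if the arm or the gripper's body presses on something with over 40 N, if the wrist force passes 120 N, or if a joint passes its speed limit or range.

## Working session

There is one attempt and no reset: what is moved stays moved. The work goes in short steps, Python scripts to look and compute and a tool call to move; the robot and the scene stay as the last step left them, time stands still between calls to the robot, and variables do not carry over. Pictures are saved under pics/ and viewed, at most 10 in all, crops included, and the job is handed in when it is done.

Besides the shell and the picture viewer there is one more tool, called after "Call:" in YAML: its name, and indented under it one key for each argument. arm_command: Moves the arm, as the interface text tells. Its arguments: {"type":"object","properties":{"commands":{"type":"array","items":{"type":"object","properties":{"xyz":{"type":"array","items":{"type":"number"}},"rot":{"type":"array","items":{"type":"number"}}}}},"hand":{"type":"number"}},"required":["commands"]}

```bash
ls; mkdir -p pics; python3 - <<'E'
from rig import r
import cv2,numpy as np
s=r.observe(); print({k:np.round(v,3).tolist() for k,v in s.items()})
for n in("scene","top"):
    c=r.camera(n); cv2.imwrite(f"pics/{n}0.png",c["pixels"][:,:,::-1])
    print(n,c["fx"],c["fy"],c["cx"],c["cy"],np.round(c["R"],4).tolist(),np.round(c["t"],4).tolist())
    for l in["inspection_box","carrier","carrier_push","white_housing","cover","cover_hinge","cover_pad","oil_bottle","tape_roll","black_housing"]:
        try: print(l,[(round(d["p"],2),np.round(d["position"],1).tolist(),int(d["pixels"].sum())) for d in r.cut_out(l,c)][:2])
        except Exception as e: print(l,e)
E
```

```text
pics
{'time': 0.0, 'joint_positions': [1.177, 0.131, 1.489, 0.0, 1.523, -0.085], 'qd': [0.001, 0.003, 0.001, -0.001, -0.001, 0.001], 'effort': [0.0, -56.941, -50.054, -0.0, 0.015, -0.0], 'tool_pos': [0.182, 0.571, 0.23], 'tcp_rot': [-0.483, -3.104, 0.003], 'contact_force': [-0.168, 0.586, 0.22], 'torque': [0.019, 0.064, -0.005], 'grasp_force': 0.0, 'grip_width': 0.085}
scene 402.09002021937874 402.09002021937874 317.2264645804715 199.4864341981941 [[-0.565, -0.8251, -0.006], [-0.4386, 0.3065, -0.8448], [0.6988, -0.4747, -0.535]] [0.3357, 0.3281, 0.493]
inspection_box [(0.56, [208.0, 314.3], 5656)]
carrier [(0.66, [243.8, 356.8], 1867)]
carrier_push [(0.9, [243.6, 353.3], 1828)]
white_housing [(0.77, [238.1, 345.1], 442)]
cover [(0.81, [178.2, 313.5], 1575)]
cover_hinge [(0.91, [208.1, 320.2], 5639), (0.16, [246.9, 353.5], 1808)]
cover_pad [(0.87, [173.7, 310.2], 1565)]
oil_bottle [(0.76, [233.3, 280.9], 980)]
tape_roll [(0.71, [210.8, 372.5], 386)]
black_housing [(0.68, [244.0, 353.6], 1825), (0.66, [281.9, 307.5], 616)]
top 467.7474141439691 467.7474141439691 305.03010457223166 191.95818763683343 [[0.0007, -0.9995, -0.0313], [-0.9825, 0.0051, -0.1863], [0.1864, 0.0309, -0.982]] [0.0063, 0.5649, 0.8407]
inspection_box [(0.65, [178.4, 314.9], 5485), (0.22, [234.8, 317.2], 3112)]
carrier [(0.65, [234.7, 316.0], 3152), (0.44, [247.5, 248.4], 638)]
carrier_push [(0.62, [249.1, 249.9], 590), (0.6, [234.0, 320.9], 3123)]
white_housing [(0.61, [224.5, 316.8], 573)]
cover [(0.69, [152.2, 315.3], 1733)]
cover_hinge [(0.74, [180.4, 314.7], 5619)]
cover_pad [(0.94, [152.5, 314.8], 1692)]
oil_bottle [(0.57, [186.0, 252.2], 558)]
tape_roll []
black_housing [(0.89, [250.0, 249.9], 551)]
```

```bash
python3 - <<'E'
import cv2
a=cv2.imread("pics/top0.png")[110:300,200:430]; cv2.imwrite("pics/topc.png",cv2.resize(a,None,fx=3.4,fy=3.1,interpolation=2) if 0 else cv2.resize(a,None,fx=3,fy=3,interpolation=2))
b=cv2.imread("pics/scene0.png")[130:320,230:430]; cv2.imwrite("pics/scenec.png",cv2.resize(b,None,fx=3,fy=3,interpolation=2))
E
```

```text
(no output)
```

View pics/topc.png

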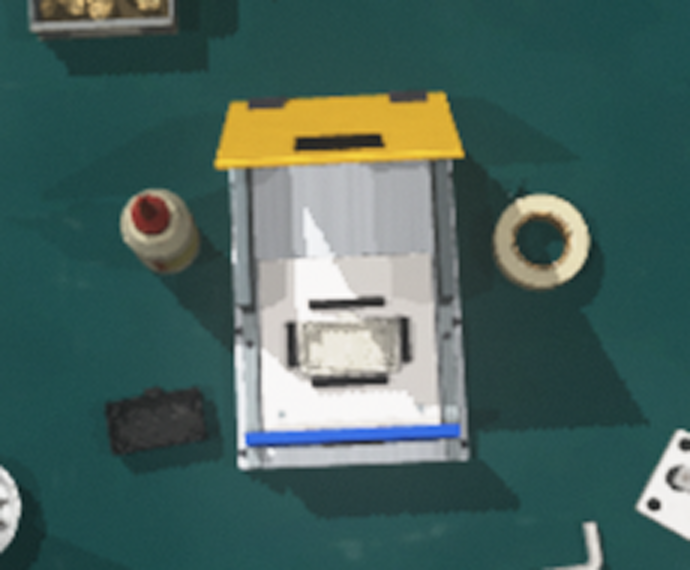

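View pics/scenec.png

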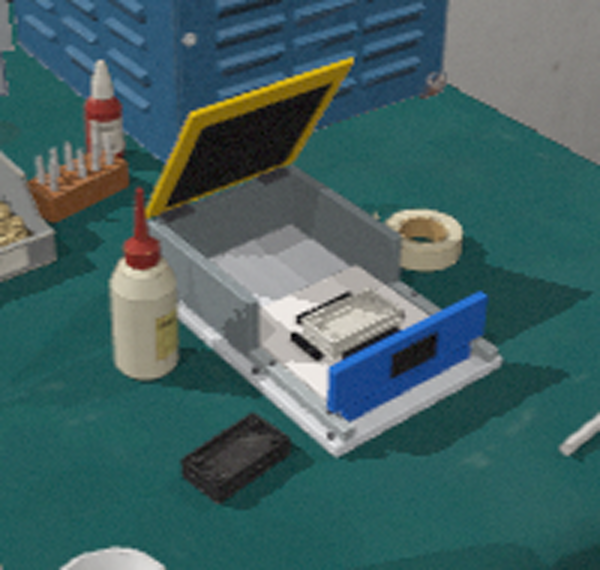

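The top view shows the yellow cover standing open at crop (215–464, 92–166) with its pad at (340,142). The blue plate runs from (246,433) to (460,425), the bottle stands left at (160,230) and the black housing at (155,420). The scene view agrees. Next I fit the box pose, carrier position and cover angle to corner points from both views.

```bash
cat > fit.py <<'E'
import numpy as np
from scipy.optimize import least_squares
from rig import r
cams={n:r.camera(n) for n in("scene","top")}
def proj(c,X):
    p=np.asarray(c["R"])@X+np.asarray(c["t"]); return np.array([c["fx"]*p[0]/p[2]+c["cx"],c["fy"]*p[1]/p[2]+c["cy"]])
def box2w(q,X):
    cs,sn=np.cos(q[2]),np.sin(q[2]); return np.array([q[0]+cs*X[0]-sn*X[1],q[1]+sn*X[0]+cs*X[1],X[2]])
def cov(a,s,y,h): # s from hinge, h above underside
    return np.array([.098-s*np.cos(a)+h*np.sin(a),y,.061+s*np.sin(a)+h*np.cos(a)])
def C(s,y,h): return lambda q:cov(q[4],s,y,h)
def B(x,y,z): return lambda q:np.array([x,y,z])/1000
def K(x,y,z): return lambda q:np.array([q[3]+x/1000,y/1000,z/1000])
T=[((238,464),B(-130,75,10)),((468,458),B(-130,-75,10)),((246,433),K(-61,67,58)),((460,425),K(-61,-67,58)),
 ((215,166),C(.134,.069,.0025)),((464,157),C(.134,-.069,.0025)),((340,142),C(.112,0,.008))]
S=[((335,456),B(-130,75,0)),((501,361),B(-130,-75,2)),((330,368),K(-65,67,58)),((485,293),K(-65,-67,58)),((414,355),K(-67,0,40)),
 ((190,112),C(.134,.069,.0025)),((353,60),C(.134,-.069,.0025)),((150,215),C(0,.069,.0025))]
obs=[("top",np.array([200,110])+np.array(p)/3,f) for p,f in T]+[("scene",np.array([230,130])+np.array(p)/3,f) for p,f in S]
def res(q): return np.concatenate([proj(cams[n],box2w(q,f(q)))-p for n,p,f in obs])
if __name__=="__main__":
    s=least_squares(res,[.5,-.05,0,-.05,1.15],loss="soft_l1",x_scale=[.01,.01,.05,.01,.1]); q=s.x
    print(np.round(q,4)); print(np.round(res(q).reshape(-1,2),1).tolist())
    print("push",box2w(q,[q[3]-.067,0,.04]),"home pad",box2w(q,[-.04,0,.04]))
    for a in(q[4],.6,.3,0): print("pad",round(a,2),box2w(q,cov(a,.112,0,.008)),"edge",box2w(q,cov(a,.134,0,.005)))
    print("hinge",box2w(q,[.098,0,.061]))
    def onz(n,rc,z):
        c=cams[n];d=np.asarray(c["R"]).T@[(rc[1]-c["cx"])/c["fx"],(rc[0]-c["cy"])/c["fy"],1];o=-np.asarray(c["R"]).T@np.asarray(c["t"]);return o+d*(z-o[2])/d[2]
    print("black",onz("top",(250,249.9),.008),"bottle top",onz("top",(180,250),.14),"bottle base c",onz("scene",(245,280),.05),"tape",onz("top",(190.5,380.5),.015))
E
python3 fit.py
```

```text
[ 0.5609 -0.0134  0.0339 -0.0507  1.0095]
[[-0.4, 0.3], [-0.0, -0.4], [-1.2, -0.4], [-0.2, -0.2], [0.2, -0.2], [0.1, -0.5], [-0.3, -0.9], [-0.0, 0.3], [0.4, 0.8], [0.9, 0.5], [0.6, -0.1], [-0.2, -0.7], [1.4, 1.0], [1.4, -0.1], [-1.3, -0.1]]
push [ 0.44327681 -0.0174128   0.04      ] home pad [ 0.52093053 -0.01478198  0.04      ]
pad 1.01 [ 0.60603394 -0.01189877  0.16007126] edge [ 0.5917914  -0.01238129  0.17709821]
pad 0.6 [ 0.57098136 -0.01308631  0.13084264] edge [ 0.55114143 -0.01375846  0.14078877]
pad 0.3 [ 0.55427787 -0.0136522   0.10174096] edge [ 0.53238646 -0.01439386  0.10537639]
pad 0 [ 0.54691562 -0.01390163  0.069     ] edge [ 0.52492823 -0.01464654  0.066     ]
hinge [ 0.6588514  -0.01010937  0.061     ]
black [0.45764465 0.11504875 0.008     ] bottle top [0.57007512 0.09794428 0.14      ] bottle base c [0.53779582 0.12602387 0.05      ] tape [ 0.57432629 -0.14365826  0.015     ]
```

View pics/scene0.png

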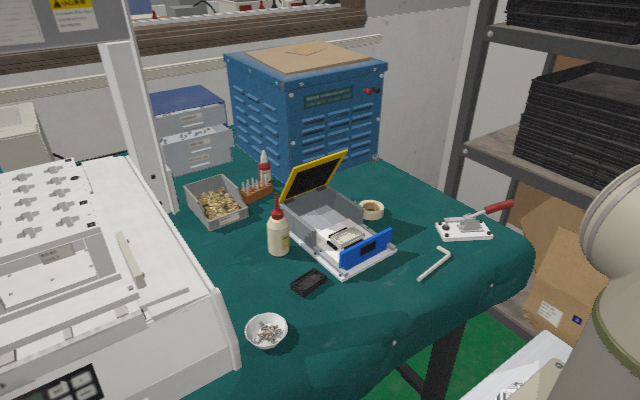

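View pics/top0.png

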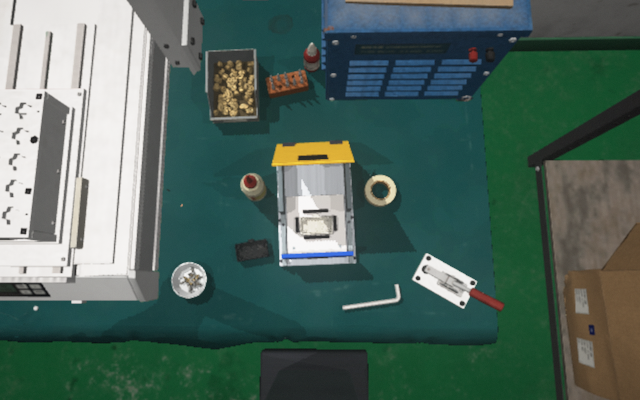

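The fit is good to about 1 px: box at (0.561, −0.013), yaw 0.034, carrier at −51 mm, cover at 1.01 rad. Both pictures show a clear workspace, with the blue cabinet well behind the box. I'll write a helper that converts world goals into tool-frame shifts.

```bash
cat > go.py <<'E'
import sys,numpy as np
from scipy.spatial.transform import Rotation as Ro
from rig import r
s=r.observe();R=Ro.from_rotvec(s["tcp_rot"])
th=.034; G=Ro.from_rotvec(np.pi*np.array([-np.sin(th/2),np.cos(th/2),0]))
print("t",round(s["time"],2),"pos",np.round(s["tool_pos"],4),"F",np.round(s["contact_force"],1))
print("rot",np.round((R.inv()*G).as_rotvec(),3))
for a in sys.argv[1:]:
    print(a,"->",np.round(R.inv().apply(np.array(eval(a))-s["tool_pos"]),4))
E
python3 go.py "(.2,.5,.35)" "(.4,-.019,.35)" "(.4,-.019,.2)"; python3 -c "
from rig import r;print(r.camera('wrist')['mount'])"
```

```text
t 1.2 pos [0.1823 0.5716 0.2313] F [ 0.8 -0.4  0. ]
rot [-0.    -0.    -0.343]
(.2,.5,.35) -> [-0.0386 -0.0629 -0.1187]
(.4,-.019,.35) -> [-0.3869 -0.4966 -0.1187]
(.4,-.019,.2) -> [-0.3869 -0.4966  0.0313]
[[ 4.68538547e-04 -9.53960121e-01 -2.99933107e-01  7.68459922e-02]
 [ 9.99999752e-01  6.04807504e-04 -3.61493302e-04 -2.33822055e-04]
 [ 5.26251988e-04 -2.99932863e-01  9.53960167e-01 -1.41679042e-01]
 [ 0.00000000e+00  0.00000000e+00  0.00000000e+00  1.00000000e+00]]
```

Call:
arm_command:
  commands:
    - {"xyz":[0,0,-0.04]}
    - {"xyz":[0,0,-0.08]}
    - {"xyz":[0,0,-0.12]}
    - {"xyz":[-0.025,-0.032,-0.12]}
    - {"xyz":[-0.05,-0.064,-0.12],"rot":[0,0,-0.1]}
    - {"xyz":[-0.075,-0.096,-0.12],"rot":[0,0,-0.2]}
    - {"xyz":[-0.1,-0.128,-0.12],"rot":[0,0,-0.3]}
    - {"xyz":[-0.125,-0.16,-0.12],"rot":[0,0,-0.343]}
  hand: 0

```text
schema error: expected keys xyz, rot
```

```bash
python3 go.py "(.4,-.019,.35)" "(.4,-.019,.2)"
```

```text
t 1.25 pos [0.1823 0.5716 0.2313] F [-0.3  0.4  0.6]
rot [-0.    -0.    -0.343]
(.4,-.019,.35) -> [-0.3869 -0.4965 -0.1187]
(.4,-.019,.2) -> [-0.3869 -0.4965  0.0313]
```

Call:
arm_command:
  commands:
    - {"xyz":[0,0,-0.04],"rot":[0,0,0]}
    - {"xyz":[0,0,-0.08],"rot":[0,0,0]}
    - {"xyz":[0,0,-0.12],"rot":[0,0,0]}
    - {"xyz":[-0.025,-0.032,-0.12],"rot":[0,0,0]}
    - {"xyz":[-0.05,-0.064,-0.12],"rot":[0,0,-0.1]}
    - {"xyz":[-0.075,-0.096,-0.12],"rot":[0,0,-0.2]}
    - {"xyz":[-0.1,-0.128,-0.12],"rot":[0,0,-0.3]}
    - {"xyz":[-0.125,-0.16,-0.12],"rot":[0,0,-0.343]}
  hand: 0

```text
time: 1.92
tool_pos: [0.2529, 0.3796, 0.3513]
tcp_rot: [-0.064, 3.141, 0.0]
contact_force: [0.4, -0.5, 0.3]
grip_width: 0.0001
grasp_force: 0.0
```

```bash
python3 go.py "(.4,-.019,.35)" "(.4,-.019,.2)"
```

```text
t 1.92 pos [0.2529 0.3796 0.3513] F [ 0.4 -0.5  0.3]
rot [0.    0.    0.007]
(.4,-.019,.35) -> [-0.1307 -0.4043  0.0012]
(.4,-.019,.2) -> [-0.1307 -0.4043  0.1512]
```

Call:
arm_command:
  commands:
    - {"xyz":[-0.012,-0.036,0],"rot":[0,0,0.007]}
    - {"xyz":[-0.024,-0.073,0],"rot":[0,0,0.007]}
    - {"xyz":[-0.036,-0.11,0],"rot":[0,0,0.007]}
    - {"xyz":[-0.048,-0.147,0],"rot":[0,0,0.007]}
    - {"xyz":[-0.06,-0.185,0],"rot":[0,0,0.007]}
    - {"xyz":[-0.072,-0.222,0],"rot":[0,0,0.007]}
    - {"xyz":[-0.084,-0.26,0],"rot":[0,0,0.007]}
    - {"xyz":[-0.096,-0.297,0],"rot":[0,0,0.007]}

```text
time: 2.58
tool_pos: [0.359, 0.0858, 0.3517]
tcp_rot: [-0.043, 3.14, 0.0]
contact_force: [0.4, 0.3, -0.0]
grip_width: 0.0
grasp_force: 0.0
```

```bash
python3 go.py "(.4,-.019,.35)" "(.4,-.019,.2)" "(.4,-.019,.038)"
```

```text
t 2.58 pos [0.359  0.0858 0.3517] F [ 0.4  0.3 -0. ]
rot [ 0.     0.001 -0.007]
(.4,-.019,.35) -> [-0.0381 -0.1058  0.0017]
(.4,-.019,.2) -> [-0.0379 -0.1059  0.1517]
(.4,-.019,.038) -> [-0.0377 -0.1059  0.3137]
```

Call:
arm_command:
  commands:
    - {"xyz":[-0.013,-0.036,0],"rot":[0,0,-0.007]}
    - {"xyz":[-0.026,-0.072,0],"rot":[0,0,-0.007]}
    - {"xyz":[-0.038,-0.106,0.01],"rot":[0,0,-0.007]}
    - {"xyz":[-0.038,-0.106,0.05],"rot":[0,0,-0.007]}
    - {"xyz":[-0.038,-0.106,0.09],"rot":[0,0,-0.007]}
    - {"xyz":[-0.038,-0.106,0.13],"rot":[0,0,-0.007]}
    - {"xyz":[-0.038,-0.106,0.17],"rot":[0,0,-0.007]}
    - {"xyz":[-0.038,-0.106,0.21],"rot":[0,0,-0.007]}

```text
time: 3.25
tool_pos: [0.3996, -0.0175, 0.1398]
tcp_rot: [-0.053, 3.14, -0.0]
contact_force: [0.4, -0.3, -0.6]
grip_width: -0.0
grasp_force: 0.0
```

```bash
python3 go.py "(.41,-.019,.038)" "(.5,-.016,.038)"
```

```text
t 3.25 pos [ 0.3996 -0.0175  0.1398] F [ 0.4 -0.3 -0.6]
rot [-0.     0.001 -0.   ]
(.41,-.019,.038) -> [-0.0102 -0.0019  0.1018]
(.5,-.016,.038) -> [-0.1003 -0.0019  0.1019]
```

Lower to pad height, about 22 mm short of the pad.

Call:
arm_command:
  commands:
    - {"xyz":[0,-0.002,0.04],"rot":[0,0,0]}
    - {"xyz":[0,-0.002,0.08],"rot":[0,0,0]}
    - {"xyz":[0,-0.002,0.1],"rot":[0,0,0]}
    - {"xyz":[-0.008,-0.002,0.1],"rot":[0,0,0]}
    - {"xyz":[-0.012,-0.002,0.1],"rot":[0,0,0]}

```text
time: 3.67
tool_pos: [0.4105, -0.0186, 0.0395]
tcp_rot: [0.053, -3.138, -0.001]
contact_force: [0.2, -0.2, -0.3]
grip_width: -0.0001
grasp_force: 0.0
```

```bash
python3 go.py "(.51,-.0152,.038)"; python3 -c "
from rig import r;import cv2
c=r.camera('scene')['pixels'][130:320,230:430,::-1];cv2.imwrite('pics/s1.png',cv2.resize(c,None,fx=3,fy=3))"
```

```text
t 3.67 pos [ 0.4105 -0.0186  0.0395] F [ 0.2 -0.2 -0.3]
rot [ 0.001 -0.003 -0.   ]
(.51,-.0152,.038) -> [-0.0995  0.      0.0012]
```

View pics/s1.png

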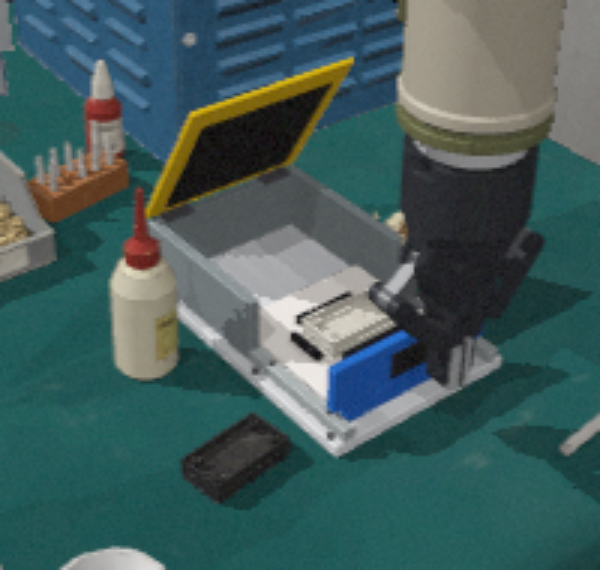

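The shut fingers stand just in front of the pad at crop (405,358), and nothing else is near. I'm starting the push gently.

Call:
arm_command:
  commands:
    - {"xyz":[-0.008,0,0.001],"rot":[0,0,0]}
    - {"xyz":[-0.015,0,0.001],"rot":[0,0,0]}
    - {"xyz":[-0.022,0,0.001],"rot":[0,0,0]}
    - {"xyz":[-0.029,0,0.001],"rot":[0,0,0]}
    - {"xyz":[-0.036,0,0.001],"rot":[0,0,0]}
    - {"xyz":[-0.043,0,0.001],"rot":[0,0,0]}
    - {"xyz":[-0.05,0,0.001],"rot":[0,0,0]}
    - {"xyz":[-0.057,0,0.001],"rot":[0,0,0]}

```text
time: 4.38
tool_pos: [0.4691, -0.0169, 0.0409]
tcp_rot: [0.054, -3.14, 0.0]
contact_force: [-6.3, -0.3, 5.7]
grip_width: -0.0
grasp_force: 3.1
```

Call:
arm_command:
  commands:
    - {"xyz":[-0.006,0,0],"rot":[0,0,0]}
    - {"xyz":[-0.012,0,0],"rot":[0,0,0]}
    - {"xyz":[-0.018,0,0],"rot":[0,0,0]}
    - {"xyz":[-0.023,0,0],"rot":[0,0,0]}
    - {"xyz":[-0.027,0,0],"rot":[0,0,0]}
    - {"xyz":[-0.031,0,0],"rot":[0,0,0]}

```text
time: 4.88
tool_pos: [0.5, -0.0159, 0.0405]
tcp_rot: [0.054, -3.141, 0.0]
contact_force: [-5.2, 0.5, 5.3]
grip_width: 0.0001
grasp_force: 3.2
```

```bash
python3 go.py "(.51,-.0152,.038)"
```

```text
t 4.88 pos [ 0.5    -0.0159  0.0405] F [-5.2  0.5  5.3]
rot [-0.    -0.001  0.   ]
(.51,-.0152,.038) -> [-0.01    0.0003  0.0025]
```

Call:
arm_command:
  commands:
    - {"xyz":[-0.003,0,0],"rot":[0,0,0]}
    - {"xyz":[-0.005,0,0],"rot":[0,0,0]}
    - {"xyz":[-0.007,0,0],"rot":[0,0,0]}
    - {"xyz":[-0.009,0,0],"rot":[0,0,0]}

```text
time: 5.22
tool_pos: [0.5087, -0.0155, 0.0404]
tcp_rot: [0.054, -3.14, 0.0]
contact_force: [-6.9, 0.1, 5.5]
grip_width: 0.0
grasp_force: 3.1
```

Call:
arm_command:
  commands:
    - {"xyz":[-0.001,0,0],"rot":[0,0,0]}
    - {"xyz":[-0.002,0,0],"rot":[0,0,0]}
    - {"xyz":[-0.003,0,0],"rot":[0,0,0]}
    - {"xyz":[-0.003,0,0],"rot":[0,0,0]}

```text
time: 5.55
tool_pos: [0.5093, -0.0155, 0.0401]
tcp_rot: [0.054, -3.135, 0.0]
contact_force: [-17.9, -1.8, 15.2]
grip_width: -0.0
grasp_force: 9.2
```

Call:
arm_command:
  commands:
    - {"xyz":[-0.002,0,0],"rot":[0,0,0]}
    - {"xyz":[-0.002,0,0],"rot":[0,0,0]}
    - {"xyz":[-0.002,0,0],"rot":[0,0,0]}
    - {"xyz":[-0.002,0,0],"rot":[0,0,0]}

```text
time: 5.88
tool_pos: [0.5094, -0.0155, 0.0398]
tcp_rot: [0.054, -3.131, -0.0]
contact_force: [-27.0, -1.9, 23.3]
grip_width: -0.0
grasp_force: 14.0
```

Call:
arm_command:
  commands:
    - {"xyz":[0.005,0,0],"rot":[0,0,0]}
    - {"xyz":[0.02,0,0],"rot":[0,0,0]}
    - {"xyz":[0.05,0,0],"rot":[0,0,0]}
    - {"xyz":[0.06,0,-0.03],"rot":[0,0,0]}
    - {"xyz":[0.06,0,-0.07],"rot":[0,0,0]}
    - {"xyz":[0.06,0,-0.11],"rot":[0,0,0]}
    - {"xyz":[0.06,0,-0.15],"rot":[0,0,0]}
    - {"xyz":[0.06,0,-0.19],"rot":[0,0,0]}

```text
time: 6.55
tool_pos: [0.4541, -0.0174, 0.2327]
tcp_rot: [-0.054, 3.139, -0.0]
contact_force: [1.0, -0.8, 0.1]
grip_width: 0.0
grasp_force: 0.0
```

```bash
python3 go.py "(.45,-.015,.29)" "(.66,-.011,.29)" "(.66,-.011,.17)"; python3 -c "
from rig import r;import cv2,numpy as np
a=r.camera('scene')['pixels'][130:320,230:430,::-1];b=r.camera('top')['pixels'][110:300,210:410,::-1];cv2.imwrite('pics/s2.png',cv2.resize(np.hstack([a,b]),None,fx=2,fy=2))"
```

```text
t 6.55 pos [ 0.4541 -0.0174  0.2327] F [ 1.  -0.8  0.1]
rot [-0.     0.002  0.   ]
(.45,-.015,.29) -> [ 0.0039  0.0025 -0.0573]
(.66,-.011,.29) -> [-0.2061 -0.0007 -0.0568]
(.66,-.011,.17) -> [-0.2059 -0.0007  0.0632]
```

View pics/s2.png

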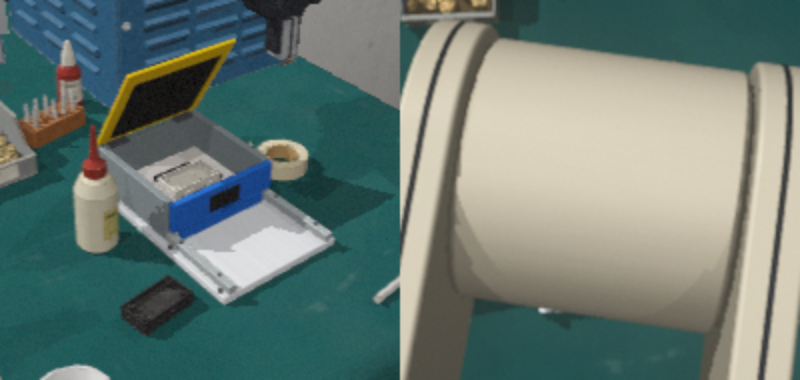

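The carrier is home: the plate is flush against the walls at crop (225,197), the housing is in its nest and the cover is still open. Next I go up and over the cover.

Call:
arm_command:
  commands:
    - {"xyz":[0,0,-0.03],"rot":[0,0,0]}
    - {"xyz":[-0.02,0,-0.057],"rot":[0,0,0]}
    - {"xyz":[-0.055,0,-0.057],"rot":[0,0,0]}
    - {"xyz":[-0.09,0,-0.057],"rot":[0,0,0]}
    - {"xyz":[-0.125,0,-0.057],"rot":[0,0,0]}
    - {"xyz":[-0.16,0,-0.057],"rot":[0,0,0]}
    - {"xyz":[-0.19,0,-0.057],"rot":[0,0,0]}
    - {"xyz":[-0.206,0,-0.057],"rot":[0,0,0]}

```text
time: 7.32
tool_pos: [0.6626, -0.0101, 0.2856]
tcp_rot: [-0.054, 3.14, 0.0]
contact_force: [1.0, 0.6, -0.1]
grip_width: -0.0005
grasp_force: 0.0
```

Call:
arm_command:
  commands:
    - {"xyz":[0,0,0.03],"rot":[0,0,0]}
    - {"xyz":[0,0,0.065],"rot":[0,0,0]}
    - {"xyz":[0,0,0.1],"rot":[0,0,0]}
    - {"xyz":[0,0,0.125],"rot":[0,0,0]}
    - {"xyz":[0,0,0.127],"rot":[0,0,0]}

```text
time: 7.73
tool_pos: [0.6561, -0.0099, 0.1522]
tcp_rot: [0.054, -3.131, -0.002]
contact_force: [-0.8, 0.8, -1.3]
grip_width: -0.0001
grasp_force: 0.0
```

```bash
cat > arc.py <<'E'
# TCP path so the fingertip follows the pad; vertical tool: front lower corner (11 mm ahead) on the pad when steep
import numpy as np; from rig import r; from fit import box2w,cov
from scipy.spatial.transform import Rotation as Ro
s=r.observe();R=Ro.from_rotvec(s["tcp_rot"]);q=[.5609,-.0134,.0339]
print(np.round(s["tool_pos"],4),np.round(s["contact_force"],1))
for a in(1.01,.9,.8,.7,.6,.5,.4,.3,.2,.1,.05,0,-.03):
    p=cov(a,.112,0,.008); p[0]+=.011*np.sin(a)
    w=box2w(q,p); print(a,np.round(w,3),np.round(R.inv().apply(w-s["tool_pos"]),4))
E
python3 arc.py; python3 -c "
from rig import r;import cv2,numpy as np
a=r.camera('scene')['pixels'][110:300,230:430,::-1];cv2.imwrite('pics/s3.png',cv2.resize(a,None,fx=3,fy=3))"
```

```text
[ 0.659  -0.0102  0.1589] [0.5 0.4 0.2]
1.01 [ 0.615 -0.012  0.16 ] [ 0.0437  0.0002 -0.0011]
0.9 [ 0.604 -0.012  0.154] [0.0549 0.0002 0.0053]
0.8 [ 0.594 -0.012  0.147] [0.0645 0.0002 0.0121]
0.7 [ 0.585 -0.013  0.139] [0.0735 0.0002 0.0198]
0.6 [ 0.577 -0.013  0.131] [0.0818 0.0002 0.0282]
0.5 [ 0.57  -0.013  0.122] [0.0893 0.0002 0.0374]
0.4 [ 0.563 -0.013  0.112] [0.0958 0.0002 0.0471]
0.3 [ 0.558 -0.014  0.102] [0.1014 0.0002 0.0574]
0.2 [ 0.553 -0.014  0.091] [0.106  0.0002 0.0681]
0.1 [ 0.549 -0.014  0.08 ] [0.1095 0.0002 0.079 ]
0.05 [ 0.548 -0.014  0.075] [0.1109 0.0002 0.0846]
0 [ 0.547 -0.014  0.069] [0.112  0.0002 0.0902]
-0.03 [ 0.546 -0.014  0.066] [0.1125 0.0002 0.0935]
```

View pics/s3.png

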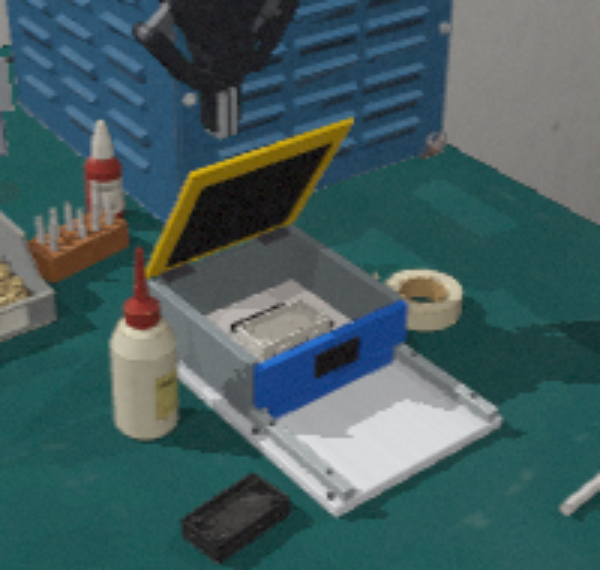

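The fingertips are behind the cover, at crop (225,130), matching the computed projection. Now I follow the pad's arc down.

Call:
arm_command:
  commands:
    - {"xyz":[0.015,0,0],"rot":[0,0,0]}
    - {"xyz":[0.03,0,0],"rot":[0,0,0]}
    - {"xyz":[0.04,0,0],"rot":[0,0,0]}
    - {"xyz":[0.048,0,0.002],"rot":[0,0,0]}
    - {"xyz":[0.055,0,0.005],"rot":[0,0,0]}
    - {"xyz":[0.06,0,0.009],"rot":[0,0,0]}
    - {"xyz":[0.0645,0,0.012],"rot":[0,0,0]}
    - {"xyz":[0.069,0,0.016],"rot":[0,0,0]}

```text
time: 8.55
tool_pos: [0.5913, -0.0129, 0.1455]
tcp_rot: [-0.054, 3.139, -0.001]
contact_force: [0.4, 1.0, 2.8]
grip_width: 0.0002
grasp_force: 0.9
```

```bash
python3 arc.py
```

```text
[ 0.59   -0.0128  0.1437] [0.2 0.3 0.2]
1.01 [ 0.615 -0.012  0.16 ] [-0.0254  0.0003 -0.0164]
0.9 [ 0.604 -0.012  0.154] [-0.0142  0.0004 -0.01  ]
0.8 [ 0.594 -0.012  0.147] [-0.0045  0.0004 -0.0032]
0.7 [ 0.585 -0.013  0.139] [0.0045 0.0004 0.0044]
0.6 [ 0.577 -0.013  0.131] [0.0128 0.0004 0.0129]
0.5 [ 0.57  -0.013  0.122] [0.0202 0.0004 0.022 ]
0.4 [ 0.563 -0.013  0.112] [0.0268 0.0004 0.0318]
0.3 [ 0.558 -0.014  0.102] [0.0324 0.0004 0.042 ]
0.2 [ 0.553 -0.014  0.091] [0.037  0.0004 0.0527]
0.1 [ 0.549 -0.014  0.08 ] [0.0405 0.0004 0.0636]
0.05 [ 0.548 -0.014  0.075] [0.0419 0.0004 0.0692]
0 [ 0.547 -0.014  0.069] [0.043  0.0004 0.0748]
-0.03 [ 0.546 -0.014  0.066] [0.0435 0.0004 0.0781]
```

Call:
arm_command:
  commands:
    - {"xyz":[0.005,0,0.005],"rot":[0,0,0]}
    - {"xyz":[0.009,0,0.009],"rot":[0,0,0]}
    - {"xyz":[0.013,0,0.014],"rot":[0,0,0]}
    - {"xyz":[0.017,0,0.019],"rot":[0,0,0]}
    - {"xyz":[0.02,0,0.023],"rot":[0,0,0]}
    - {"xyz":[0.024,0,0.028],"rot":[0,0,0]}
    - {"xyz":[0.027,0,0.033],"rot":[0,0,0]}
    - {"xyz":[0.03,0,0.038],"rot":[0,0,0]}

```text
time: 9.32
tool_pos: [0.5604, -0.0137, 0.1058]
tcp_rot: [-0.054, 3.141, 0.0]
contact_force: [0.8, -0.3, 1.5]
grip_width: -0.0
grasp_force: 0.7
```

Call:
arm_command:
  commands:
    - {"xyz":[0.003,0,0.005],"rot":[0,0,0]}
    - {"xyz":[0.005,0,0.01],"rot":[0,0,0]}
    - {"xyz":[0.007,0,0.015],"rot":[0,0,0]}
    - {"xyz":[0.009,0,0.02],"rot":[0,0,0]}
    - {"xyz":[0.01,0,0.025],"rot":[0,0,0]}
    - {"xyz":[0.011,0,0.029],"rot":[0,0,0]}
    - {"xyz":[0.012,0,0.033],"rot":[0,0,0]}

```text
time: 9.9
tool_pos: [0.5486, -0.0142, 0.0728]
tcp_rot: [0.054, -3.141, -0.0]
contact_force: [1.7, -0.0, 1.3]
grip_width: -0.0004
grasp_force: 0.6
```

```bash
python3 arc.py|head -1;python3 go.py "(.547,-.014,.069)"
```

```text
[ 0.5479 -0.0141  0.0723] [ 0.5  0.3 -0.6]
t 10.0 pos [ 0.5479 -0.0141  0.0723] F [ 0.5  0.3 -0.6]
rot [ 0.    -0.002  0.   ]
(.547,-.014,.069) -> [0.0009 0.0001 0.0033]
```

Call:
arm_command:
  commands:
    - {"xyz":[0,0,0.002],"rot":[0,0,0]}
    - {"xyz":[0,0,0.004],"rot":[0,0,0]}
    - {"xyz":[0,0,0.006],"rot":[0,0,0]}
    - {"xyz":[0,0,0.006],"rot":[0,0,0]}
    - {"xyz":[0,0,0.006],"rot":[0,0,0]}

```text
time: 10.42
tool_pos: [0.5487, -0.0142, 0.0688]
tcp_rot: [0.054, -3.141, 0.0]
contact_force: [-8.8, 1.1, 15.1]
grip_width: 0.0001
grasp_force: 7.6
```

The tip stopped at z = 0.0688, where the shut pad should be, with 15 N on it. I'll press once more and then lift clear.

Call:
arm_command:
  commands:
    - {"xyz":[0,0,0.002],"rot":[0,0,0]}
    - {"xyz":[0,0,0.003],"rot":[0,0,0]}
    - {"xyz":[0,0,0.003],"rot":[0,0,0]}
    - {"xyz":[0,0,0.003],"rot":[0,0,0]}

```text
time: 10.75
tool_pos: [0.5489, -0.0142, 0.0684]
tcp_rot: [0.054, -3.141, 0.001]
contact_force: [-21.9, 1.9, 37.8]
grip_width: 0.0
grasp_force: 19.1
```

Call:
arm_command:
  commands:
    - {"xyz":[0,0,-0.01],"rot":[0,0,0]}
    - {"xyz":[0,0,-0.04],"rot":[0,0,0]}
    - {"xyz":[0,0,-0.08],"rot":[0,0,0]}
    - {"xyz":[0,0,-0.12],"rot":[0,0,0]}
    - {"xyz":[0.02,0,-0.15],"rot":[0,0,0]}
    - {"xyz":[0.05,0,-0.17],"rot":[0,0,0]}
    - {"xyz":[0.08,0,-0.18],"rot":[0,0,0]}
    - {"xyz":[0.1,0,-0.18],"rot":[0,0,0]}

```text
time: 11.42
tool_pos: [0.4486, -0.0178, 0.2477]
tcp_rot: [-0.054, 3.136, -0.002]
contact_force: [-0.7, -0.3, 0.4]
grip_width: -0.0001
grasp_force: 0.0
```

```bash
python3 go.py; python3 -c "
from rig import r;import cv2,numpy as np
a=r.camera('scene')['pixels'][110:300,230:430,::-1];cv2.imwrite('pics/s4.png',cv2.resize(a,None,fx=3,fy=3))"
```

```text
t 11.42 pos [ 0.4486 -0.0178  0.2477] F [-0.7 -0.3  0.4]
rot [-0.001  0.005  0.   ]
```

View pics/s4.png

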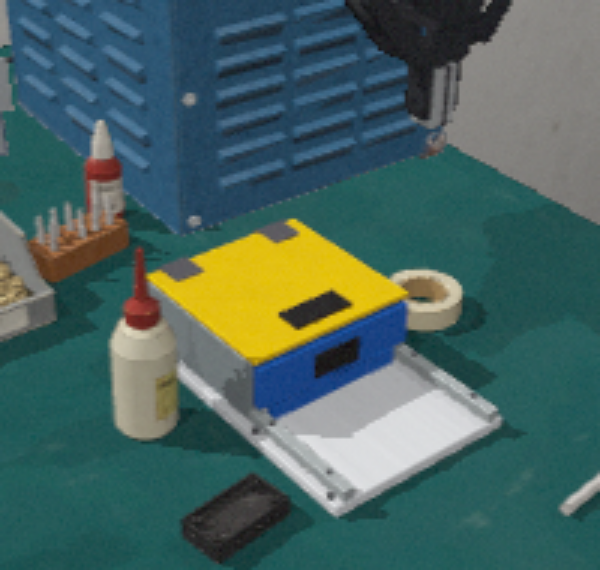

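The cover lies flat on the walls at crop (280,290), the blue plate is flush beneath it, the other items stand where they did, and the hand is clear. I'm letting the arm settle, then handing in.

Call:
arm_command:
  commands:
    - {"xyz":[0,0,0],"rot":[0,0,0]}
    - {"xyz":[0,0,0],"rot":[0,0,0]}
    - {"xyz":[0,0,0],"rot":[0,0,0]}

```text
time: 11.72
tool_pos: [0.4492, -0.0176, 0.244]
tcp_rot: [0.054, -3.141, -0.0]
contact_force: [-0.5, 0.2, -1.3]
grip_width: 0.0003
grasp_force: 0.0
```

```bash
python3 -c "
from rig import r;print(r.close_job())"
```

```text
the job is handed in; nothing more can be done
None
```

The carrier is home, the yellow cover is shut, the hand is clear, and the job was handed in at about 12 s; the last picture shows the bottle, tape roll and black housing where they stood, but the hand-in gave no verdict.

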